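# Clear the empties off the tandoor shelf into the bin liners

### The arm

A 7-joint arm with a two-finger parallel gripper is mounted at the origin on the work surface. World frame = base frame: x ahead of the robot, y to its left, z up, the work surface at z = 0. Lengths are in m, angles in rad, forces in N, time in s.
With the tool pointing down it reaches from about 0.425 to 0.875 m from the base axis. Payload 4.7 kg.
Tool frame: the origin (TCP) lies on the centre line of the jaws, within the pads' length; the fingertips stand 14 mm ahead of it and the grasp point (between the pads) lies 5 mm behind it; z points along the fingers, y is the direction in which the jaws open and shut (so a half turn about z gives the same grasp; the last joint's range is limited). The gripper opens to 87 mm and grips with 3 to 60 N. Pads are 19 mm wide; open, the fingers measure 117 mm over their backs; the gripper's body (75 mm by 190 mm) begins 51 mm behind the grasp point.
Start: joints at [-1.168, 0.321, -0.07, 1.45, 0.023, 1.371, -0.057], TCP at [0.246, 0.601, 0.237] pointing down, gripper open.
Joint ranges: [-2.86, 2.86], [-0.3, 2.09], [-1.38, 1.24], [0.06, 2.45], [-1.56, 4.7], [0.09, 2.05], [-2.69, 2.69]. Speed limits (rad/s): [2.57, 2.57, 3.14, 3.14, 3.14, 3.14, 3.14].

### API

Orientations are given as a rotation vector (axis times angle).
In Python, from bench import ctrl, optics, models gives the robot as it stands. The module is installed in compiled form; this text tells all that it offers.
- The arm moves only by the tool arm_command, never from a script. Its argument "motion" is a list of rows, each a list of 3 entries, a list of its own where there are three numbers: the shift along the tool's x, y, z in mm, then the turn, a rotation vector about the tool's x, y, z in degrees, then the closure, from 0 (fully open) to 1 (shut). In form: [[[x, y, z], [ax, ay, az], claw], ...]. A call has 1 to 8 rows; each row shifts and turns the commanded pose from where the row before left it, along the tool's axes as they then stand; what a row does not reach is not made up. A row lasts 1/12 s, in which the tool goes at most 41.7 mm and 7.16 degrees, less where a joint would pass 70% of its speed; a pose out of reach is approached as far as the arm can. A call with a gripper value outside its range is refused whole. The fingers move at their own pace and stop on an object; "force" is the grip in N (left out, the last holds). Time passes only in rows, so rows that do not move let the fingers close. It gives the time, the measured TCP pose, the force and the opening at its end, in the units of the state.
- ctrl.get_state(): the state, without advancing time (a new reading comes with each control period).
- optics.get_image(name): name is "side" or "top"; returns (picture, depth): 400x640x3 uint8, blue, green, red; 400x640 float32, m along the optical axis (not along the pixel's ray), 0 where there is no reading.
- optics.camera_model(name): a dict with "fovy" (degrees; the focal length in pixels is half the picture's height over the tangent of half this angle, whatever the lens; pixels are square), "cx", "cy" (the principal point, pixels), "rvec" (rotation vector, rad) and "tvec" (3), from world to camera coordinates, as OpenCV has them. Camera axes: x right, y down, z forward; pixel columns grow to the right and rows downward; lengths in m; the calibration is good to about 2 mm. A picture is of the moment at which its call begins. camera_model takes no time and is no camera call.
- ctrl.close_job(): hands the job in, once; it reports no verdict.
Trained networks look in the newest picture that a camera, given by its name, has taken for a name from the list of things; names that differ only in an ending like _2 or _b are one class to them, and where a whole thing is asked for, a point or a joint stands for the part that bears it (a point fixed in the world has none). Each returns a list of dicts, best first, with "conf" (0 to 1); they miss things now and then, are a little off and sometimes report something else, mostly with a low value. They report only what shows in the picture. A call takes as long as a camera call.
- models.search_frame(camera, target): "location" ([x, y, z] in m, in the coordinates of the camera as it stood for that picture, good to about 4 mm: the middle of the surface that is visible of it).
- models.silhouettes(camera, target): "pixels" (400x640 bool, what is visible of it).
The state is a dict: "time": time; "joint_positions": joint angles; "qd": joint speeds; "joint_torque": joint torques, N m; "position": TCP position; "tool_rot": TCP orientation; "ft_force": force on the tool from outside, world axes, zero at the start; "torque": the same for the moment, N m; "grip_width": opening from 0.0 (shut) to 1.0 (fully open).
Only numpy, scipy, OpenCV 4.12 (cv2) and the standard library are available. Lean on these libraries where they do the work, as an engineer would, in place of code of your own. Each camera call takes 0.05 s, during which the arm holds its last target.

### The job

Clear the four open, empty containers off the shelf into the tilt-out bin, each standing upright in its own liner: the glass jar in the green one, the steel tumbler in the blue, the yellow tub in the yellow and the clay cup in the red. Set each down gently rather than dropping it, and leave the glass jar and the yellow tub that have their lids on standing where they are.

Things in the scene. Friction and masses are not known exactly. Their poses are not given: they have to be found in the camera images.
- jar_mid (a point): Empty open clear-glass pickle jar, no lid: 60 mm in diameter up to 70 mm, then a neck 52 mm wide, 90 mm tall in all, about 180 g. This point lies on its axis, half-way up; z points up its axis (the yaw means nothing). At the start it stands upright on the shelf, a flat steel board 60 mm above the work surface, in one row with the others, about 105 mm (at least 90 mm) from centre to centre. 
- tumbler_mid (a point): Empty steel tumbler, open, round: 50 mm wide at the foot, 62 mm at the rim, 95 mm tall, about 100 g. This point lies on its axis, half-way up; z points up its axis (the yaw means nothing). At the start it stands upright on the shelf, a flat steel board 60 mm above the work surface, in one row with the others, about 105 mm (at least 90 mm) from centre to centre. 
- tub_mid (a point): Empty open yellow plastic tub, no lid, round: 58 mm wide at the foot, 62 mm at the rim, 78 mm tall, about 60 g. This point lies on its axis, half-way up; z points up its axis (the yaw means nothing). At the start it stands upright on the shelf, a flat steel board 60 mm above the work surface, in one row with the others, about 105 mm (at least 90 mm) from centre to centre. 
- claycup_mid (a point): Empty brown clay (terracotta) cup, round: 46 mm wide at the foot, 62 mm at the rim, 80 mm tall, about 140 g. This point lies on its axis, half-way up; z points up its axis (the yaw means nothing). At the start it stands upright on the shelf, a flat steel board 60 mm above the work surface, in one row with the others, about 105 mm (at least 90 mm) from centre to centre. 
- lidded_jar_mid (a point): Look-alike that stays: clear-glass pickle jar with its red lid on, 60 mm in diameter, 92 mm tall. This point lies on its axis, half-way up; z points up its axis (the yaw means nothing). At the start it stands upright on the shelf, a flat steel board 60 mm above the work surface, in one row with the others, about 105 mm (at least 90 mm) from centre to centre. 
- lidded_tub_mid (a point): Look-alike that stays: yellow plastic tub with its white lid on, 66 mm across the lid, 86 mm tall. This point lies on its axis, half-way up; z points up its axis (the yaw means nothing). At the start it stands upright on the shelf, a flat steel board 60 mm above the work surface, in one row with the others, about 105 mm (at least 90 mm) from centre to centre. 
- liner_green: Green liner: open square plastic tray, 96 x 96 mm, 25 mm high, walls and floor 3 mm, fixed in the tilt-out bin (rim up to 45 mm above the work surface) in front of the shelf, on the robot's side. The liners stand side by side, 100 mm apart, order varies. Origin: centre of underside, 12 mm above the work surface; x points to the shelf (its front edge is 73 mm from here), y along the row, parallel to the shelf's.
- liner_blue: Blue liner: open square plastic tray, 96 x 96 mm, 25 mm high, walls and floor 3 mm, fixed in the tilt-out bin (rim up to 45 mm above the work surface) in front of the shelf, on the robot's side. The liners stand side by side, 100 mm apart, order varies. Origin: centre of underside, 12 mm above the work surface; x points to the shelf (its front edge is 73 mm from here), y along the row, parallel to the shelf's.
- liner_yellow: Yellow liner: open square plastic tray, 96 x 96 mm, 25 mm high, walls and floor 3 mm, fixed in the tilt-out bin (rim up to 45 mm above the work surface) in front of the shelf, on the robot's side. The liners stand side by side, 100 mm apart, order varies. Origin: centre of underside, 12 mm above the work surface; x points to the shelf (its front edge is 73 mm from here), y along the row, parallel to the shelf's.
- liner_red: Red liner: open square plastic tray, 96 x 96 mm, 25 mm high, walls and floor 3 mm, fixed in the tilt-out bin (rim up to 45 mm above the work surface) in front of the shelf, on the robot's side. The liners stand side by side, 100 mm apart, order varies. Origin: centre of underside, 12 mm above the work surface; x points to the shelf (its front edge is 73 mm from here), y along the row, parallel to the shelf's.

How it is judged:
By the outcome, as a careful person would: the job done as asked, in the order asked, and still so for the second after the job is handed in, with the robot touching nothing.
It also fails if it takes over 120 s, if anything falls off the work surface, if the arm or the gripper's body presses on something with over 40 N, if the wrist force passes 120 N, or if a joint passes its speed limit or range.

## Working session

There is one attempt and no reset: what is moved stays moved. The work goes in short steps, Python scripts to look and compute and a tool call to move; the robot and the scene stay as the last step left them, time stands still between calls to the robot, and variables do not carry over. Pictures are saved under pics/ and viewed, and the job is handed in when it is done.

Besides the shell and the picture viewer there is one more tool, called after "Emit:" as name([rows], argument=value, ...), one row to a line, values as JSON. arm_command: Moves the arm, as the interface text tells. Its arguments: {"type":"object","properties":{"motion":{"type":"array","items":{"type":"array"}},"force":{"type":"number"}},"required":["motion"]}

```bash
mkdir -p pics
cat > h.py <<'E'
import numpy as np, cv2
from bench import ctrl, optics, models
def cam(n):
    m=optics.camera_model(n); f=200/np.tan(np.radians(m['fovy'])/2)
    R,_=cv2.Rodrigues(np.array(m['rvec'],float)); return f,m['cx'],m['cy'],R,np.array(m['tvec'],float),m
def toworld(n,p):
    f,cx,cy,R,t,m=cam(n); return R.T@(np.asarray(p,float).ravel()-t)
def proj(n,P):
    f,cx,cy,R,t,m=cam(n); c=R@np.asarray(P,float)+t; return c[0]/c[2]*f+cx,c[1]/c[2]*f+cy
E
python3 - <<'E'
from h import *
s=ctrl.get_state(); print(s)
for n in("side","top"):
    im,d=optics.get_image(n); cv2.imwrite(f"pics/{n}0.png",im); m=cam(n)[5]; print(n,m, toworld(n,[0,0,0]))
    for t in("jar_mid","tumbler_mid","tub_mid","claycup_mid","lidded_jar_mid","lidded_tub_mid","liner_green","liner_blue","liner_yellow","liner_red"):
        for r in models.search_frame(n,t)[:3]:
            w=toworld(n,r['location']); print(n,t,round(r['conf'],2),w.round(3),np.round(proj(n,w),0))
E
```

```text
{'time': 0.0, 'joint_positions': array([-1.16789241,  0.32180078, -0.07008948,  1.45168281,  0.02258584,
        1.37076794, -0.05690987]), 'qd': array([ 0.00082074, -0.00035306, -0.00036213, -0.00057847,  0.00148759,
        0.00045734,  0.00127902]), 'joint_torque': array([-9.02982538e-04, -4.91270900e+01, -4.04385868e-01, -3.12528098e+01,
       -6.38859300e-02,  4.36129177e-02,  1.76507710e-04]), 'position': array([0.24624298, 0.60098823, 0.23547201]), 'tool_rot': array([-6.06803009e-01, -3.08214590e+00,  2.90697323e-03]), 'ft_force': array([ 0.28341705,  0.10721553, -0.10268099]), 'torque': array([-0.05781652, -0.0311627 ,  0.048923  ]), 'grip_width': 1.0019331908362752}
side {'fovy': 52.94035604671441, 'cx': 319.56831487476944, 'cy': 206.6907421278309, 'rvec': array([ 2.24699268, -0.10371986,  0.05133927]), 'tvec': array([-0.52205831,  0.10868148,  0.94830315])} [ 0.45682829 -0.71577338  0.68015571]
side jar_mid 0.77 [ 0.614 -0.059  0.132] [364. 211.]
side tumbler_mid 0.79 [ 0.602 -0.275  0.124] [378. 292.]
side tumbler_mid 0.35 [0.6   0.147 0.14 ] [344. 157.]
side tub_mid 0.91
[... 762 characters left out ...]
0.93942514])} [0.47710418 0.00177738 0.97284043]
top jar_mid 0.91 [ 0.619 -0.044  0.096] [347. 156.]
top tumbler_mid 0.9 [ 0.61  -0.267  0.118] [452. 155.]
top tub_mid 0.94 [0.607 0.071 0.08 ] [295. 163.]
top claycup_mid 0.73 [0.604 0.277 0.11 ] [200. 165.]
top lidded_jar_mid 0.94 [0.606 0.153 0.155] [253. 159.]
top lidded_jar_mid 0.16 [ 0.444 -0.143  0.013] [389. 233.]
top lidded_tub_mid 0.91 [ 0.591 -0.14   0.146] [395. 164.]
top liner_green 0.59 [0.454 0.16  0.014] [262. 232.]
top liner_green 0.39 [0.608 0.071 0.075] [296. 163.]
top liner_blue 0.65 [0.451 0.061 0.011] [303. 232.]
top liner_yellow 0.81 [ 0.453 -0.036  0.018] [344. 230.]
top liner_red 0.56 [ 0.444 -0.145  0.013] [390. 233.]
```

View pics/top0.png

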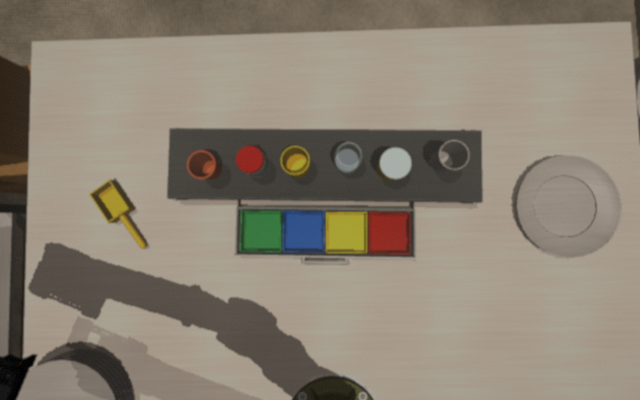

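View pics/side0.png

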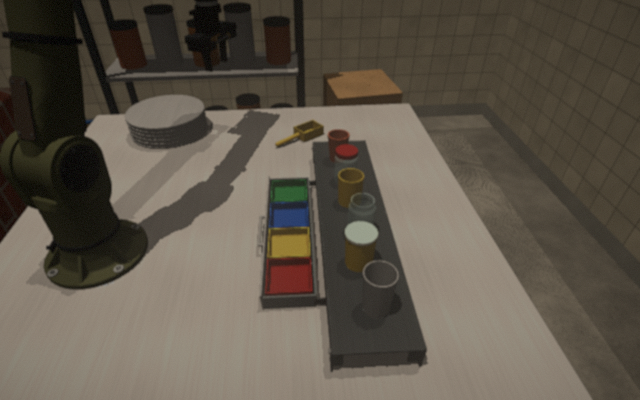

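The top view shows the shelf row from left (+y) to right. In order: clay cup (202,165), lidded jar (250,158), open tub (295,160), open jar (348,156), lidded tub (395,163) and tumbler (453,155). The liners run green (262,230), blue (303,230), yellow (345,231), red (389,232). The networks agree. Next I'll refine the axis positions by fitting model silhouettes in both views.

```bash
cat >> h.py <<'E'
from scipy.optimize import minimize
PROF={'jar_mid':[(0,30),(70,30),(90,26)],'tumbler_mid':[(0,25),(95,31)],'tub_mid':[(0,29),(78,31)],'claycup_mid':[(0,23),(80,31)],'lidded_jar_mid':[(0,30),(92,30)],'lidded_tub_mid':[(0,29),(78,31),(78,33),(86,33)]}
a=np.linspace(0,2*np.pi,48)
def sil(n,name,x,y,z0,S=4):
    P=np.concatenate([np.c_[x+r/1e3*np.cos(a),y+r/1e3*np.sin(a),np.full(48,z0+h/1e3)] for h,r in PROF[name]])
    uv=np.array([proj(n,p) for p in P]); 
    m=np.zeros((400,640),np.uint8); cv2.fillConvexPoly(m,cv2.convexHull((uv*16).round().astype(np.int32)),1,shift=4); return m>0,cv2.convexHull(uv.astype(np.float32))[:,0]
def dist(mask,n,name,x,y,z0):
    # contour of hull vs mask boundary
    m,_=sil(n,name,x,y,z0); return 1-(m&mask).sum()/(m|mask).sum()
def fit(name,xy,z0=.06,views=("side","top"),masks=None):
    out={}
    for v in list(views)+["both"]:
        vs=views if v=="both" else [v]
        best=(9,)
        cen=np.array(xy,float)
        for step in (.006,.002,.001):
            g=[(dist_sum(masks,vs,name,cen[0]+i*step,cen[1]+j*step,z0),cen[0]+i*step,cen[1]+j*step) for i in range(-3,4) for j in range(-3,4)]
            b=min(g); cen=np.array(b[1:]); best=b
        out[v]=(round(best[0]/len(vs),3),cen.round(3))
    return out
def dist_sum(masks,vs,name,x,y,z0): return sum(dist(masks[v],v,name,x,y,z0) for v in vs)
E
python3 - <<'E'
from h import *
g={'jar_mid':(.614,-.05),'tumbler_mid':(.605,-.27),'tub_mid':(.6,.06),'claycup_mid':(.6,.265),'lidded_jar_mid':(.603,.15),'lidded_tub_mid':(.588,-.15)}
ims={v:optics.get_image(v) for v in("side","top")}
vis={v:ims[v][0].copy() for v in ims}
for n,xy in g.items():
    M={}
    for v in ims:
        r=models.silhouettes(v,n); M[v]=r[0]['pixels'] if r else np.zeros((400,640),bool)
        M[v]=np.array(M[v],bool)
    o=fit(n,xy,masks=M); print(n,o)
    for v in ims:
        h=sil(v,n,*o['both'][1],.06)[1]; cv2.polylines(vis[v],[h.round().astype(np.int32)],True,(0,255,0),1)
for v in vis: cv2.imwrite(f"pics/fit_{v}.png",cv2.resize(vis[v][100:340,160:500],None,fx=2.3,fy=2.3))
# liners by depth/color centroid
from collections import defaultdict
for n in ('liner_green','liner_blue','liner_yellow','liner_red'):
    for v in ims:
        r=models.silhouettes(v,n)
        if not r: print(n,v,'none');continue
        m=np.array(r[0]['pixels'],bool); f,cx,cy,R,t,_=cam(v)
        q=cv2.minAreaRect(np.argwhere(m)[:,::-1].astype(np.float32))
        ys,xs=np.nonzero(m); d=ims[v][1][ys,xs]; k=d>0
        P=(np.c_[(xs-cx)/f*d,(ys-cy)/f*d,d][k]-t)@R
        print(n,v,round(r[0]['conf'],2),m.sum(),P.min(0).round(3),P.max(0).round(3),np.median(P,0).round(3),((P.min(0)+P.max(0))/2).round(3))
from scipy.spatial.transform import Rotation as Rn
s=ctrl.get_state();print(Rn.from_rotvec(s['tool_rot']).as_matrix().round(4),s['time'])
E
```

```text
Traceback (most recent call last):
  File "h.py", line 27, in fit
    g=[(dist_sum(masks,vs,name,cen[0]+i*step,cen[1]+j*step,z0),cen[0]+i*step,cen[1]+j*step) for i in range(-3,4) for j in range(-3,4)]
        ~~~~~~~~^^^^^^^^^^^^^^^^^^^^^^^^^^^^^^^^^^^^^^^^^^^^^^
  File "h.py", line 31, in dist_sum
    def dist_sum(masks,vs,name,x,y,z0): return sum(dist(masks[v],v,name,x,y,z0) for v in vs)
                                               ~~~^^^^^^^^^^^^^^^^^^^^^^^^^^^^^^^^^^^^^^^^^^
  File "h.py", line 31, in <genexpr>
    def dist_sum(masks,vs,name,x,y,z0): return sum(dist(masks[v],v,name,x,y,z0) for v in vs)
                                                   ~~~~^^^^^^^^^^^^^^^^^^^^^^^^
  File "h.py", line 19, in dist
    m,_=sil(n,name,x,y,z0); return 1-(m&mask).sum()/(m|mask).sum()
        ~~~^^^^^^^^^^^^^^^
  File "h.py", line 15, in sil
    uv=np.array([proj(n,p) for p in P]);
                 ~~~~^^^^^
  File "h.py", line 9, in proj
    f,cx,cy,R,t,m=cam(n); c=R@np.asarray(P,float)+t; return c[0]/c[2]*f+cx,c[1]/c[2]*f+cy
                  ~~~^^^
  File "h.py", line 4, in cam
    m=optics.camera_model(n); f=200/np.tan(np.radians(m['fovy'])/2)
ValueError: time passes only in moves, steps and waits
```

```bash
ls pics
```

```text
side0.png
top0.png
```

```bash
python3 - <<'E'
s=open('h.py').read()
s=s.replace("def cam(n):\n    m=optics.camera_model(n);","_C={}\ndef cam(n):\n    if n not in _C: _C[n]=optics.camera_model(n)\n    m=_C[n];")
s=s.replace("uv=np.array([proj(n,p) for p in P])","f,cx,cy,R,t,_=cam(n); c=P@R.T+t; uv=c[:,:2]/c[:,2:]*f+[cx,cy]")
open('h.py','w').write(s)
E
cat > look.py <<'E'
from h import *
import sys
g={'jar_mid':(.614,-.05),'tumbler_mid':(.605,-.27),'tub_mid':(.6,.06),'claycup_mid':(.6,.265),'lidded_jar_mid':(.603,.15),'lidded_tub_mid':(.588,-.15)}
ims={v:optics.get_image(v) for v in("side","top")}
vis={v:ims[v][0].copy() for v in ims}
for n,xy in g.items():
    M={}
    for v in ims:
        r=models.silhouettes(v,n); M[v]=np.array(r[0]['pixels'],bool) if r else np.zeros((400,640),bool)
    o=fit(n,xy,masks=M); print(n,o)
    for v in ims:
        h=sil(v,n,*o['both'][1],.06)[1]; cv2.polylines(vis[v],[h.round().astype(np.int32)],True,(0,255,0),1)
for v in vis: cv2.imwrite(f"pics/fit_{v}.png",cv2.resize(vis[v][100:340,160:500],None,fx=2.3,fy=2.3))
for n in ('liner_green','liner_blue','liner_yellow','liner_red'):
    for v in ims:
        r=models.silhouettes(v,n)
        if not r: print(n,v,'none');continue
        m=np.array(r[0]['pixels'],bool); f,cx,cy,R,t,_=cam(v)
        ys,xs=np.nonzero(m); d=ims[v][1][ys,xs]; k=d>0
        P=(np.c_[(xs-cx)/f*d,(ys-cy)/f*d,d][k]-t)@R
        print(n,v,round(r[0]['conf'],2),m.sum(),P.min(0).round(3),P.max(0).round(3),np.median(P,0).round(3))
from scipy.spatial.transform import Rotation as Rn
s=ctrl.get_state();print(Rn.from_rotvec(s['tool_rot']).as_matrix().round(4),s['time'])
E
python3 look.py
```

```text
jar_mid {'side': (np.float64(0.401), array([ 0.615, -0.031])), 'top': (np.float64(0.123), array([ 0.611, -0.045])), 'both': (np.float64(0.269), array([ 0.612, -0.045]))}
tumbler_mid {'side': (np.float64(0.047), array([ 0.606, -0.259])), 'top': (np.float64(0.05), array([ 0.607, -0.257])), 'both': (np.float64(0.049), array([ 0.606, -0.259]))}
tub_mid {'side': (np.float64(0.2), array([0.605, 0.069])), 'top': (np.float64(0.052), array([0.606, 0.068])), 'both': (np.float64(0.129), array([0.605, 0.069]))}
claycup_mid {'side': (np.float64(0.392), array([0.602, 0.279])), 'top': (np.float64(0.087), array([0.602, 0.267])), 'both': (np.float64(0.243), array([0.602, 0.267]))}
lidded_jar_mid {'side': (np.float64(1.0), array([0.576, 0.123])), 'top': (np.float64(0.137), array([0.61 , 0.159])), 'both': (np.float64(0.569), array([0.61 , 0.159]))}
lidded_tub_mid {'side': (np.float64(0.085), array([ 0.592, -0.14 ])), 'top': (np.float64(0.052), array([ 0.594, -0.14 ])), 'both': (np.float64(0.074), array([ 0.593, -0.14 ]))}
liner_green side 0.87 786 [0.407 0.108 0.013] [0.504 0.213 0.041] [0.455 0.182 0.018]
liner_green top 0.68 1776 [0.405 0.11  0.008] [0.509 0.216 0.041] [0.455 0.161 0.015]
liner_blue side 0.61 933 [0.406 0.007 0.012] [0.499 0.109 0.041] [0.451 0.079 0.017]
liner_blue top 0.9 1647 [0.404 0.012 0.01 ] [0.501 0.107 0.04 ] [0.453 0.059 0.015]
liner_yellow side 0.68 1289 [ 0.397 -0.097  0.011] [0.501 0.023 0.041] [ 0.449 -0.026  0.017]
liner_yellow top 0.7 1689 [ 0.403 -0.088  0.009] [0.5   0.009 0.041] [ 0.449 -0.041  0.015]
liner_red side 0.6 1702 [ 0.395 -0.191  0.012] [ 0.494 -0.091  0.041] [ 0.444 -0.13   0.017]
liner_red top 0.89 1840 [ 0.394 -0.197  0.008] [ 0.498 -0.091  0.041] [ 0.447 -0.143  0.015]
[[-9.254e-01  3.791e-01  1.000e-04]
 [ 3.791e-01  9.254e-01  1.000e-04]
 [-0.000e+00  1.000e-04 -1.000e+00]] 2.4
```

View pics/fit_top.png

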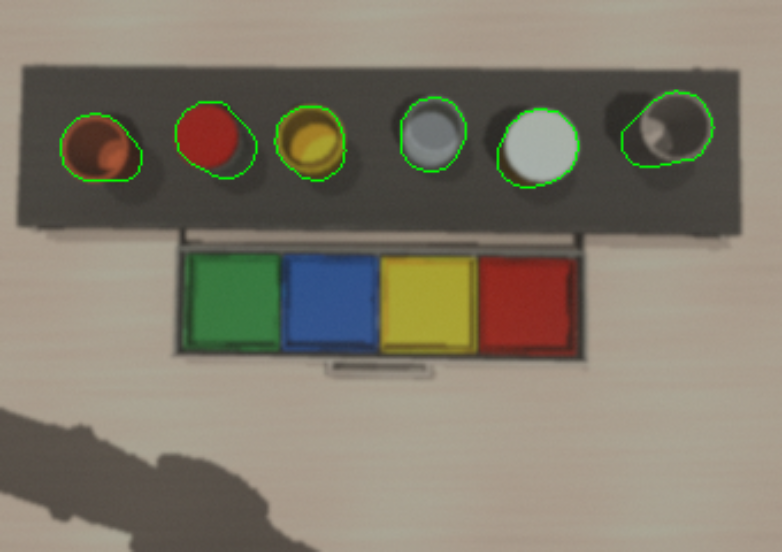

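View pics/fit_side.png

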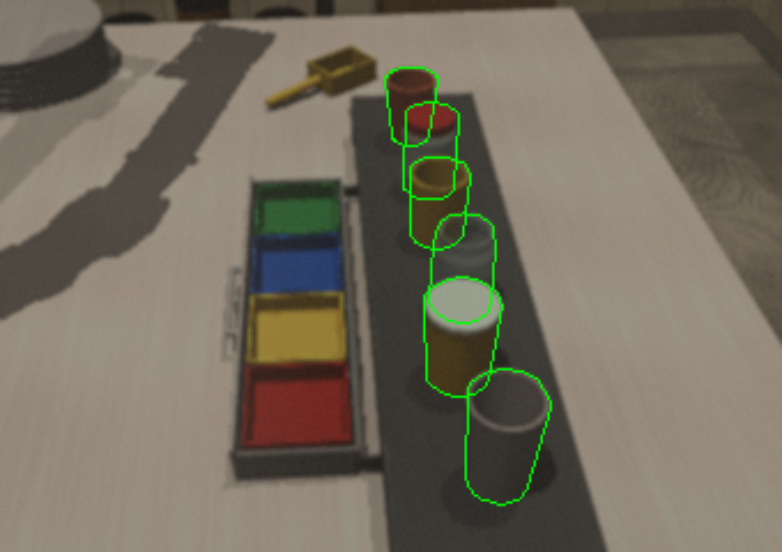

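Both overlays hug the vessels. Tool y will point along world x, so after a 67.7° turn about tool z the shifts are [dy, dx, -dz].

Emit:
arm_command([
  [[0,0,0],[0,0,7],0],
  [[0,0,0],[0,0,7],0],
  [[0,0,0],[0,0,7],0],
  [[0,0,0],[0,0,7],0],
  [[0,0,0],[0,0,7],0],
  [[0,0,0],[0,0,7],0],
  [[0,0,0],[0,0,7],0],
  [[0,0,0],[0,0,7],0],
], force=15)

```text
time: 3.07
position: [0.2464, 0.6015, 0.2366]
tool_rot: [-1.99, -2.431, -0.0]
ft_force: [0.4, -0.5, -0.2]
grip_width: 0.996
```

Emit:
arm_command([
  [[0,0,0],[0,0,6],0],
  [[0,0,0],[0,0,5.7],0],
  [[-25,15,0],[0,0,0],0],
  [[-30,15,0],[0,0,0],0],
  [[-30,15,0],[0,0,0],0],
  [[-30,15,0],[0,0,0],0],
  [[-30,15,0],[0,0,0],0],
  [[-30,15,0],[0,0,0],0],
])

```text
time: 3.73
position: [0.337, 0.425, 0.2367]
tool_rot: [-2.221, -2.222, -0.001]
ft_force: [0.6, 0.8, 0.4]
grip_width: 1.002
```

Emit:
arm_command([
  [[-30,18,0],[0,0,0],0],
  [[-30,18,0],[0,0,0],0],
  [[-30,18,0],[0,0,0],0],
  [[-30,18,0],[0,0,0],0],
  [[-30,18,0],[0,0,0],0],
  [[-30,18,0],[0,0,0],0],
  [[-30,18,0],[0,0,0],0],
  [[-30,18,0],[0,0,0],0],
])

```text
time: 4.4
position: [0.4813, 0.185, 0.237]
tool_rot: [-2.221, -2.222, -0.002]
ft_force: [-0.2, -0.4, -0.9]
grip_width: 1.002
```

Emit:
arm_command([
  [[-30,17,0],[0,0,0],0],
  [[-30,17,0],[0,0,0],0],
  [[-30,17,0],[0,0,0],0],
  [[-30,17,0],[0,0,0],0],
  [[-30,17,0],[0,0,0],0],
  [[-30,17,0],[0,0,0],0],
  [[-30,17,0],[0,0,0],0],
  [[-20,12,0],[0,0,0],0],
])

```text
time: 5.07
position: [0.6126, -0.0472, 0.2369]
tool_rot: [2.223, 2.217, -0.001]
ft_force: [0.1, -0.4, 0.8]
grip_width: 1.002
```

Emit:
arm_command([
  [[0,0,0],[0,0,0],0],
  [[0,0,0],[0,0,0],0],
])

```text
time: 5.23
position: [0.6118, -0.0451, 0.2364]
tool_rot: [2.224, 2.218, -0.001]
ft_force: [0.1, 0.8, -0.2]
grip_width: 0.999
```

Run:
```python
from h import *
for v in("side","top"):
    im,d=optics.get_image(v); cv2.imwrite(f"pics/a_{v}.png",im)
print(ctrl.get_state()['position'],ctrl.get_state()['joint_positions'].round(2))
```

```text
[ 0.611459   -0.04202068  0.23634598] [-0.5   0.27  0.64  1.57 -0.17  1.35  0.16]
```

View pics/a_side.png

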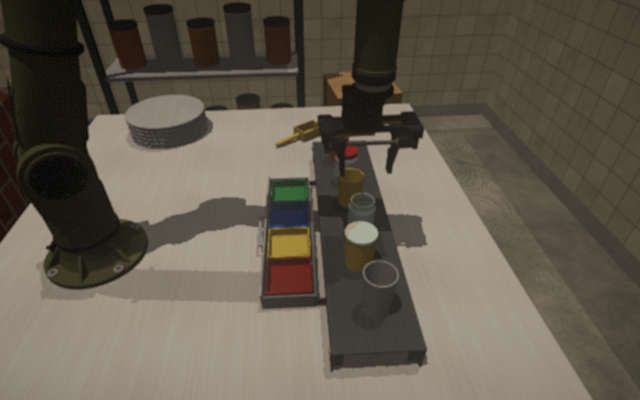

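Run:
```python
from h import *
print(ctrl.get_state()['position'],proj('side',[.612,-.045,.236]),proj('top',[.612,-.045,.236]))
for i in range(3):
    optics.get_image('top'); print(ctrl.get_state()['position'])
```

```text
[ 0.611459   -0.04202068  0.23634598] (np.float64(365.0727364759355), np.float64(166.027428492666)) (np.float64(351.13355917560784), np.float64(146.9876013207191))
[ 0.61142337 -0.04150862  0.23645505]
[ 0.61143567 -0.04138061  0.23655353]
[ 0.61145637 -0.04149061  0.23663055]
```

View pics/a_top.png

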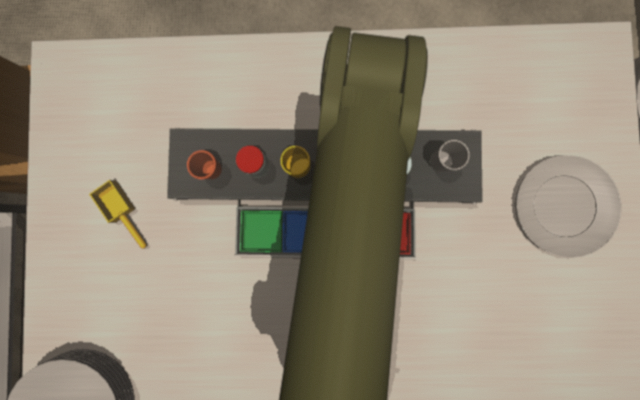

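Emit:
arm_command([
  [[-3.5,0.5,20],[0,0,0],0],
  [[0,0,20],[0,0,0],0],
  [[0,0,20],[0,0,0],0],
  [[0,0,20],[0,0,0],0],
  [[0,0,20],[0,0,0],0],
  [[0,0,20],[0,0,0],0],
  [[0,0,7],[0,0,0],0],
  [[0,0,0],[0,0,0],0],
])

```text
time: 6.15
position: [0.6107, -0.0456, 0.1078]
tool_rot: [-2.217, -2.222, 0.004]
ft_force: [0.3, 0.1, 0.3]
grip_width: 1.0
```

Run:
```python
from h import *
im,d=optics.get_image('side'); cv2.imwrite("pics/b_side.png",cv2.resize(im[100:340,240:500],None,fx=2.5,fy=2.5))
print(ctrl.get_state()['position'],ctrl.get_state()['ft_force'])
```

```text
[ 0.61178947 -0.04598818  0.10933658] [-0.40872944  0.22710809  0.01027508]
```

View pics/b_side.png

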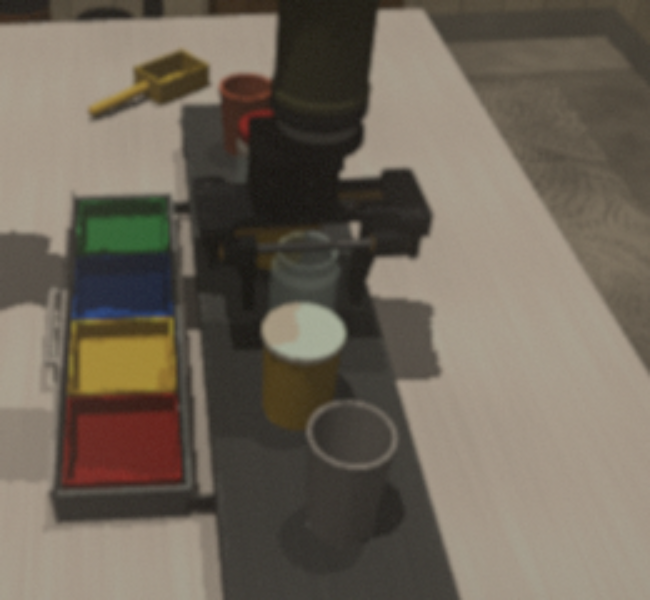

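The fingers straddle the jar: its neck is at about (307,250) in the crop, with the fingers at 240 and 355. Closing gently.

Emit:
arm_command([
  [[0,0,0],[0,0,0],0.2],
  [[0,0,0],[0,0,0],0.3],
  [[0,0,0],[0,0,0],0.5],
  [[0,0,0],[0,0,0],0.8],
  [[0,0,0],[0,0,0],1],
  [[0,0,0],[0,0,0],1],
  [[0,0,0],[0,0,0],1],
  [[0,0,0],[0,0,0],1],
], force=15)

```text
time: 6.87
position: [0.6125, -0.0469, 0.1102]
tool_rot: [2.221, 2.222, 0.001]
ft_force: [-0.9, -0.2, 4.6]
grip_width: 0.691
```

Emit:
arm_command([
  [[0,0,0],[0,0,0],1],
  [[0,0,-5],[0,0,0],1],
  [[0,0,-10],[0,0,0],1],
  [[0,0,-15],[0,0,0],1],
  [[0,0,-20],[0,0,0],1],
  [[0,0,-20],[0,0,0],1],
  [[0,0,-20],[0,0,0],1],
  [[0,0,-20],[0,0,0],1],
])

```text
time: 7.53
position: [0.6119, -0.047, 0.2207]
tool_rot: [-2.221, -2.222, 0.0]
ft_force: [0.5, -0.6, -1.1]
grip_width: 0.691
```

Emit:
arm_command([
  [[15,-12,-3],[0,0,0],1],
  [[26,-20,0],[0,0,0],1],
  [[30,-23,0],[0,0,0],1],
  [[32,-25,0],[0,0,0],1],
  [[32,-25,0],[0,0,0],1],
  [[30,-23,0],[0,0,0],1],
  [[26,-20,0],[0,0,0],1],
  [[15,-12,0],[0,0,0],1],
])

```text
time: 8.2
position: [0.4493, 0.1625, 0.2229]
tool_rot: [-2.215, -2.226, -0.001]
ft_force: [1.2, 0.5, -1.9]
grip_width: 0.696
```

Emit:
arm_command([
  [[0,0,0],[0,0,0],1],
  [[0,0,0],[0,0,0],1],
  [[0,0,0],[0,0,0],1],
])

```text
time: 8.45
position: [0.4527, 0.158, 0.2229]
tool_rot: [2.222, 2.22, 0.0]
ft_force: [0.2, 0.2, -1.0]
grip_width: 0.699
```

Run:
```python
from h import *
im,d=optics.get_image('side'); cv2.imwrite("pics/c_side.png",cv2.resize(im[60:300,200:460],None,fx=2.5,fy=2.5))
s=ctrl.get_state();print(s['position'],s['ft_force'],s['joint_positions'].round(2),s['tool_rot'])
```

```text
[0.45296004 0.15765015 0.22279455] [ 0.58551914 -0.60311071 -1.26751393] [-0.84 -0.05  0.44  1.89  0.02  1.3  -0.41] [2.22296195e+00 2.21880614e+00 3.39296505e-04]
```

View pics/c_side.png

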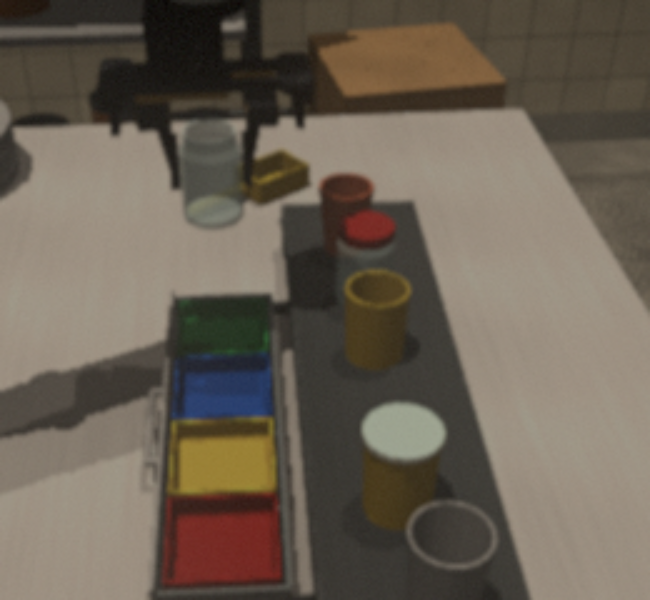

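Emit:
arm_command([
  [[2,-2,20],[0,0,0],1],
  [[0,0,25],[0,0,0],1],
  [[0,0,25],[0,0,0],1],
  [[0,0,25],[0,0,0],1],
  [[0,0,20],[0,0,0],1],
  [[0,0,18],[0,0,0],1],
  [[0,0,12],[0,0,0],1],
  [[0,0,0],[0,0,0],1],
])

```text
time: 9.17
position: [0.449, 0.1586, 0.075]
tool_rot: [-2.224, -2.218, 0.009]
ft_force: [-0.8, -0.2, -1.4]
grip_width: 0.693
```

Emit:
arm_command([
  [[0,0,3],[0,0,0],1],
  [[0,0,2],[0,0,0],1],
  [[0,0,0],[0,0,0],1],
  [[0,0,0],[0,0,0],1],
])

```text
time: 9.5
position: [0.4508, 0.1612, 0.0733]
tool_rot: [2.221, 2.221, 0.002]
ft_force: [0.0, -0.1, -1.6]
grip_width: 0.69
```

Run:
```python
from h import *
im,d=optics.get_image('side'); cv2.imwrite("pics/d_side.png",cv2.resize(im[60:300,200:460],None,fx=2.5,fy=2.5))
s=ctrl.get_state();print(s['position'],s['ft_force'],s['joint_positions'].round(2),s['tool_rot'])
```

```text
[0.45074511 0.16124843 0.07333282] [-0.16275411 -0.82563004 -1.81212313] [-0.83  0.11  0.45  2.07 -0.06  0.98 -0.35] [2.22096499 2.22142859 0.00234289]
```

View pics/d_side.png

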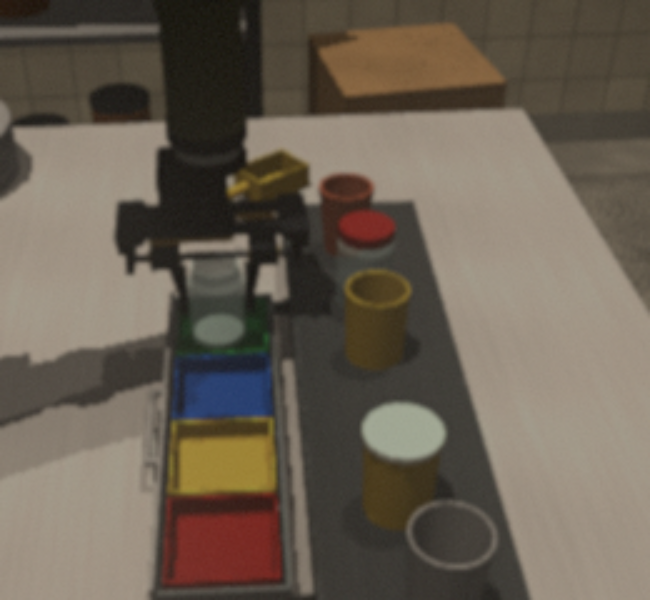

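The jar is in the green liner, with its base at about (218,330) in the crop and still about 8 mm up. Lowering slowly until contact.

Emit:
arm_command([
  [[0,0,2],[0,0,0],1],
  [[0,0,2],[0,0,0],1],
  [[0,0,1],[0,0,0],1],
  [[0,0,0],[0,0,0],1],
])

```text
time: 9.88
position: [0.4499, 0.161, 0.0673]
tool_rot: [-2.221, -2.222, 0.001]
ft_force: [-0.0, -0.0, -1.0]
grip_width: 0.69
```

Emit:
arm_command([
  [[0,0,1],[0,0,0],1],
  [[0,0,1],[0,0,0],1],
  [[0,0,0],[0,0,0],1],
])

```text
time: 10.13
position: [0.45, 0.161, 0.0654]
tool_rot: [-2.221, -2.222, 0.0]
ft_force: [-0.4, 0.4, -2.5]
grip_width: 0.697
```

Emit:
arm_command([
  [[0,0,1],[0,0,0],1],
  [[0,0,0],[0,0,0],1],
])

```text
time: 10.3
position: [0.4502, 0.1611, 0.0651]
tool_rot: [-2.221, -2.222, 0.0]
ft_force: [-1.4, -1.1, 4.5]
grip_width: 0.691
```

Emit:
arm_command([
  [[0,0,0],[0,0,0],0.28],
  [[0,0,0],[0,0,0],0.24],
  [[0,0,0],[0,0,0],0.15],
  [[0,0,0],[0,0,0],0.15],
  [[0,0,0],[0,0,0],0.15],
])

```text
time: 10.72
position: [0.4502, 0.1611, 0.0645]
tool_rot: [2.221, 2.222, 0.0]
ft_force: [-0.3, -0.2, 0.2]
grip_width: 0.835
```

Emit:
arm_command([
  [[0,0,-5],[0,0,0],0.15],
  [[0,0,-15],[0,0,0],0.15],
  [[0,0,-25],[0,0,0],0.15],
  [[0,0,-30],[0,0,0],0.1],
  [[0,0,-30],[0,0,0],0],
  [[0,0,-30],[0,0,0],0],
  [[0,0,-30],[0,0,0],0],
  [[0,0,-10],[0,0,0],0],
])

```text
time: 11.38
position: [0.4521, 0.1618, 0.2446]
tool_rot: [2.22, 2.22, 0.012]
ft_force: [1.0, -0.2, 0.2]
grip_width: 0.993
```

Run:
```python
from h import *
im,d=optics.get_image('side'); cv2.imwrite("pics/e_side.png",cv2.resize(im[60:300,200:460],None,fx=2.5,fy=2.5))
s=ctrl.get_state();print(s['position'],s['ft_force'],s['grip_width'],s['time'])
```

```text
[0.45234512 0.16196043 0.24455236] [-0.00784121  0.14994636  1.25331603] 0.9944646295859055 11.4333
```

View pics/e_side.png

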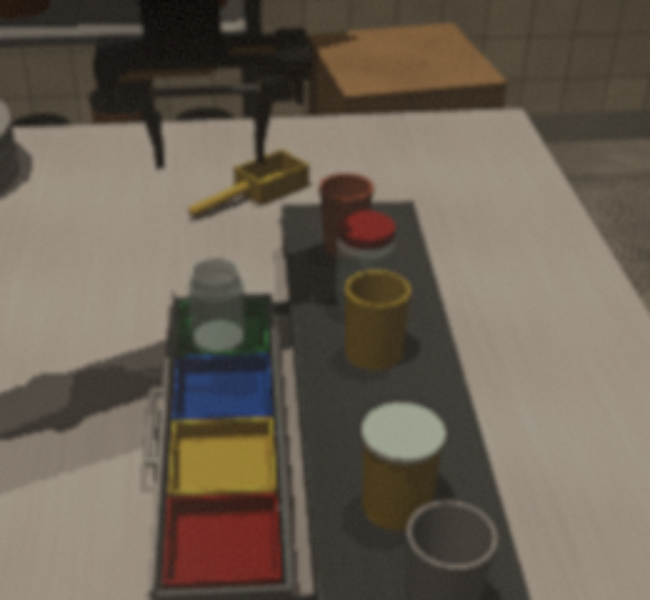

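The jar stands upright in the green liner (218,310). On to the tumbler at (.606,-.258).

Emit:
arm_command([
  [[-15,5,0],[0,0,0],0],
  [[-25,10,0],[0,0,0],0],
  [[-35,13,0],[0,0,0],0],
  [[-35,13,0],[0,0,0],0],
  [[-35,13,0],[0,0,0],0],
  [[-35,13,0],[0,0,0],0],
  [[-35,13,0],[0,0,0],0],
  [[-35,13,0],[0,0,0],0],
])

```text
time: 12.1
position: [0.5429, -0.0906, 0.2384]
tool_rot: [-2.22, -2.221, 0.001]
ft_force: [0.9, 0.3, 0.9]
grip_width: 0.998
```

Emit:
arm_command([
  [[-35,13,0],[0,0,0],0],
  [[-35,13,0],[0,0,0],0],
  [[-35,13,0],[0,0,0],0],
  [[-30,12,0],[0,0,0],0],
  [[-22,7,0],[0,0,0],0],
  [[-13,3,0],[0,0,0],0],
  [[0,0,0],[0,0,0],0],
  [[0,0,0],[0,0,0],0],
])

```text
time: 12.77
position: [0.6034, -0.2594, 0.2379]
tool_rot: [-2.222, -2.218, 0.003]
ft_force: [-0.9, 0.0, 0.5]
grip_width: 0.998
```

Emit:
arm_command([
  [[0,0,0],[0,0,0],0],
  [[0,0,0],[0,0,0],0],
])

```text
time: 12.93
position: [0.6044, -0.2569, 0.2391]
tool_rot: [-2.218, -2.223, -0.001]
ft_force: [-0.1, 0.4, 0.3]
grip_width: 1.0
```

Run:
```python
from h import *
s=ctrl.get_state();print(s['position'],s['tool_rot'],s['joint_positions'].round(2),s['time'])
```

```text
[ 0.60443173 -0.25693814  0.23911978] [-2.21775700e+00 -2.22334037e+00 -1.27804913e-03] [-0.23  0.41  0.8   1.45 -0.3   1.4   0.58] 12.9333
```

Emit:
arm_command([
  [[-1,2,20],[0,0,0],0],
  [[0,0,25],[0,0,0],0],
  [[0,0,25],[0,0,0],0],
  [[0,0,20],[0,0,0],0],
  [[0,0,20],[0,0,0],0],
  [[0,0,12],[0,0,0],0],
  [[0,0,0],[0,0,0],0],
  [[0,0,0],[0,0,0],0],
])

```text
time: 13.6
position: [0.6064, -0.2589, 0.1177]
tool_rot: [-2.219, -2.223, -0.0]
ft_force: [-0.1, 0.3, 0.9]
grip_width: 0.999
```

Run:
```python
from h import *
im,d=optics.get_image('side'); cv2.imwrite("pics/f_side.png",cv2.resize(im[160:400,240:500],None,fx=2.5,fy=2.5))
s=ctrl.get_state();print(s['position'],s['ft_force'],s['time'])
```

```text
[ 0.60698631 -0.25953606  0.11867973] [0.63183971 0.24844524 0.86420718] 13.65
```

View pics/f_side.png

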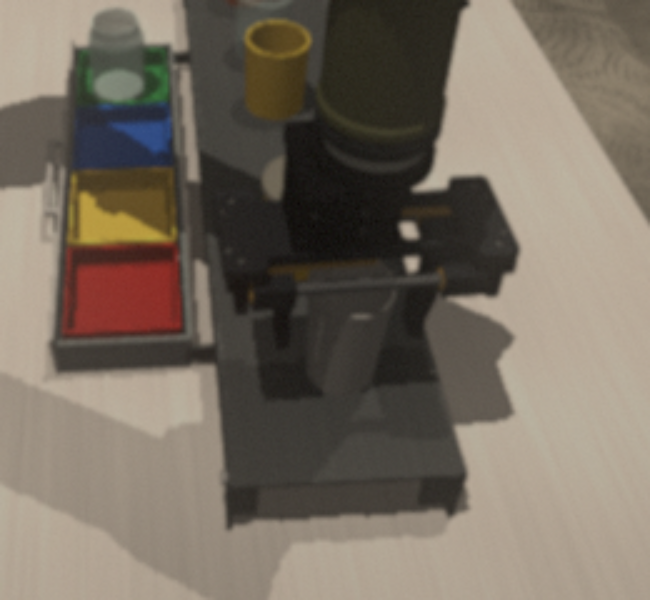

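The fingers straddle the tumbler (345,330). Closing.

Emit:
arm_command([
  [[0,0,0],[0,0,0],0.2],
  [[0,0,0],[0,0,0],0.3],
  [[0,0,0],[0,0,0],0.5],
  [[0,0,0],[0,0,0],0.8],
  [[0,0,0],[0,0,0],1],
  [[0,0,0],[0,0,0],1],
  [[0,0,0],[0,0,0],1],
  [[0,0,0],[0,0,0],1],
], force=15)

```text
time: 14.32
position: [0.6063, -0.26, 0.1179]
tool_rot: [2.221, 2.222, 0.0]
ft_force: [-1.0, 0.3, 2.9]
grip_width: 0.694
```

Emit:
arm_command([
  [[0,0,0],[0,0,0],1],
  [[0,0,-5],[0,0,0],1],
  [[0,0,-10],[0,0,0],1],
  [[0,0,-20],[0,0,0],1],
  [[0,0,-25],[0,0,0],1],
  [[0,0,-25],[0,0,0],1],
  [[0,0,-20],[0,0,0],1],
  [[0,0,-15],[0,0,0],1],
])

```text
time: 14.98
position: [0.6068, -0.2603, 0.2404]
tool_rot: [2.219, 2.22, 0.002]
ft_force: [0.6, 0.7, -0.7]
grip_width: 0.697
```

Run:
```python
from h import *
im,d=optics.get_image('side'); cv2.imwrite("pics/g_side.png",cv2.resize(im[160:400,240:500],None,fx=2.5,fy=2.5))
s=ctrl.get_state();print(s['position'],s['ft_force'],s['time'],s['grip_width'])
```

```text
[ 0.60792447 -0.26084813  0.24316181] [ 0.35809377 -0.87860101  0.97819809] 15.0333 0.6930302082682217
```

View pics/g_side.png

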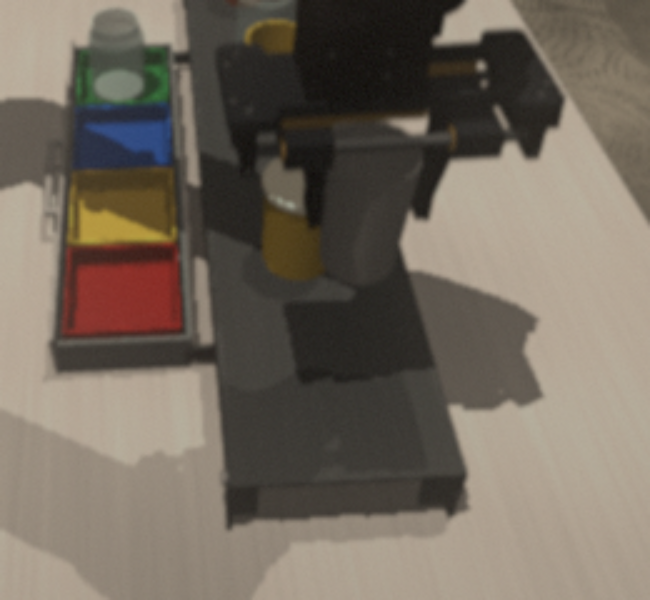

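Emit:
arm_command([
  [[14,-7,0],[0,0,0],1],
  [[24,-12,0],[0,0,0],1],
  [[32,-16,0],[0,0,0],1],
  [[35,-18,0],[0,0,0],1],
  [[35,-18,0],[0,0,0],1],
  [[35,-18,0],[0,0,0],1],
  [[35,-18,0],[0,0,0],1],
  [[35,-18,0],[0,0,0],1],
])

```text
time: 15.7
position: [0.4798, -0.0134, 0.2374]
tool_rot: [-2.221, -2.222, -0.001]
ft_force: [0.7, 1.0, -2.0]
grip_width: 0.695
```

Emit:
arm_command([
  [[32,-16,0],[0,0,0],1],
  [[25,-12,0],[0,0,0],1],
  [[13,-6,0],[0,0,0],1],
  [[6,0,0],[0,0,0],1],
  [[0,0,0],[0,0,0],1],
  [[0,0,0],[0,0,0],1],
  [[0,0,0],[0,0,0],1],
  [[0,0,0],[0,0,0],1],
])

```text
time: 16.37
position: [0.4477, 0.0596, 0.2375]
tool_rot: [2.224, 2.219, -0.001]
ft_force: [-0.1, 0.4, -1.5]
grip_width: 0.692
```

Run:
```python
from h import *
im,d=optics.get_image('side'); cv2.imwrite("pics/i_side.png",cv2.resize(im[60:300,200:460],None,fx=2.5,fy=2.5))
s=ctrl.get_state();print(s['position'],s['ft_force'],s['time'],s['grip_width'],s['joint_positions'].round(2))
```

```text
[0.44760842 0.05975197 0.23746178] [ 0.19655242 -0.43635267 -0.32835336] 16.4167 0.6940258982924432 [-0.79 -0.15  0.55  1.93  0.08  1.34 -0.27]
```

View pics/i_side.png

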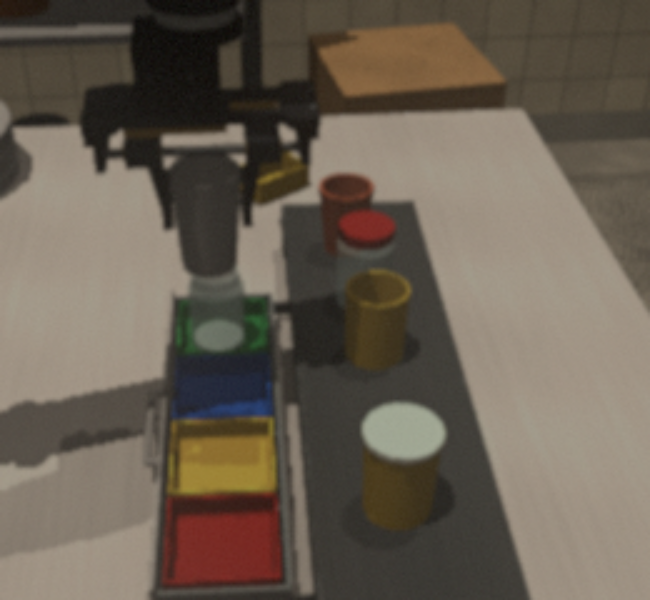

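Emit:
arm_command([
  [[0,0,15],[0,0,0],1],
  [[0,0,25],[0,0,0],1],
  [[0,0,27],[0,0,0],1],
  [[0,0,27],[0,0,0],1],
  [[0,0,25],[0,0,0],1],
  [[0,0,20],[0,0,0],1],
  [[0,0,12],[0,0,0],1],
  [[0,0,3],[0,0,0],1],
])

```text
time: 17.08
position: [0.4456, 0.0598, 0.0813]
tool_rot: [-2.222, -2.22, 0.007]
ft_force: [-0.1, 0.1, -0.7]
grip_width: 0.693
```

Emit:
arm_command([
  [[0,0,2],[0,0,0],1],
  [[0,0,0],[0,0,0],1],
  [[0,0,0],[0,0,0],1],
])

```text
time: 17.33
position: [0.4481, 0.0611, 0.0825]
tool_rot: [2.221, 2.221, 0.003]
ft_force: [0.4, 0.5, -0.7]
grip_width: 0.693
```

Emit:
arm_command([
  [[0,0,2],[0,0,0],1],
  [[0,0,2],[0,0,0],1],
  [[0,0,2],[0,0,0],1],
  [[0,0,1],[0,0,0],1],
  [[0,0,0],[0,0,0],1],
])

```text
time: 17.75
position: [0.447, 0.0611, 0.0744]
tool_rot: [-2.221, -2.222, 0.0]
ft_force: [0.0, -0.7, -1.1]
grip_width: 0.69
```

Emit:
arm_command([
  [[0,0,1],[0,0,0],1],
  [[0,0,0],[0,0,0],1],
])

```text
time: 17.92
position: [0.4471, 0.0611, 0.0735]
tool_rot: [-2.221, -2.222, 0.0]
ft_force: [0.2, 0.0, -0.9]
grip_width: 0.693
```

Emit:
arm_command([
  [[0,0,1],[0,0,0],1],
  [[0,0,0],[0,0,0],1],
])

```text
time: 18.08
position: [0.4473, 0.0612, 0.0729]
tool_rot: [-2.221, -2.222, -0.001]
ft_force: [-0.7, 0.7, 1.2]
grip_width: 0.696
```

Emit:
arm_command([
  [[0,0,0.5],[0,0,0],1],
  [[0,0,0],[0,0,0],1],
])

```text
time: 18.25
position: [0.4474, 0.0613, 0.0728]
tool_rot: [-2.221, -2.222, -0.001]
ft_force: [-2.1, -0.5, 7.1]
grip_width: 0.691
```

Emit:
arm_command([
  [[0,0,0],[0,0,0],0.28],
  [[0,0,0],[0,0,0],0.24],
  [[0,0,0],[0,0,0],0.13],
  [[0,0,0],[0,0,0],0.13],
  [[0,0,0],[0,0,0],0.13],
])

```text
time: 18.67
position: [0.4471, 0.061, 0.0719]
tool_rot: [2.221, 2.222, 0.0]
ft_force: [0.6, -0.1, 0.0]
grip_width: 0.848
```

Emit:
arm_command([
  [[0,0,-5],[0,0,0],0.13],
  [[0,0,-15],[0,0,0],0.13],
  [[0,0,-25],[0,0,0],0.13],
  [[0,0,-30],[0,0,0],0.1],
  [[0,0,-30],[0,0,0],0],
  [[0,0,-30],[0,0,0],0],
  [[0,0,-20],[0,0,0],0],
  [[0,0,-10],[0,0,0],0],
])

```text
time: 19.33
position: [0.4486, 0.0613, 0.2404]
tool_rot: [2.22, 2.22, 0.008]
ft_force: [0.2, 0.3, -0.2]
grip_width: 0.992
```

Run:
```python
from h import *
im,d=optics.get_image('side'); cv2.imwrite("pics/j_side.png",cv2.resize(im[60:300,200:460],None,fx=2.5,fy=2.5))
s=ctrl.get_state();print(s['position'],s['ft_force'],s['time'],s['grip_width'],s['joint_positions'].round(2))
```

```text
[0.44890794 0.06144321 0.24078028] [0.50612036 0.63044252 1.50396098] 19.3833 0.9992782445735027 [-0.8  -0.15  0.56  1.93  0.08  1.34 -0.27]
```

View pics/j_side.png

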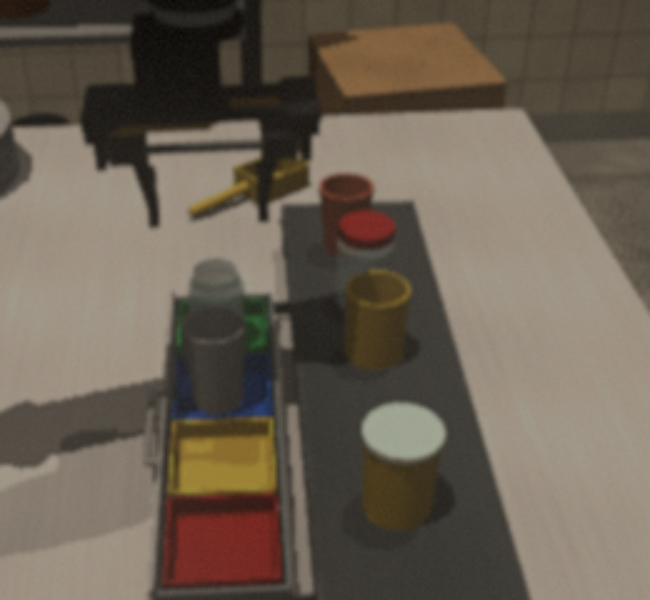

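The tumbler stands upright in the blue liner (218,355). Next is the tub.

Emit:
arm_command([
  [[2,15,0],[0,0,0],0],
  [[2,30,0],[0,0,0],0],
  [[2,35,0],[0,0,0],0],
  [[1,35,0],[0,0,0],0],
  [[0,26,0],[0,0,0],0],
  [[0,15,0],[0,0,0],0],
  [[0,0,0],[0,0,0],0],
  [[0,0,0],[0,0,0],0],
])

```text
time: 20.05
position: [0.6025, 0.0675, 0.235]
tool_rot: [-2.221, -2.22, 0.006]
ft_force: [-0.6, -0.5, 0.8]
grip_width: 1.002
```

Emit:
arm_command([
  [[0,0,0],[0,0,0],0],
  [[0,0,0],[0,0,0],0],
])

```text
time: 20.22
position: [0.602, 0.0681, 0.2367]
tool_rot: [-2.22, -2.221, 0.001]
ft_force: [0.6, 0.2, 0.2]
grip_width: 0.995
```

Emit:
arm_command([
  [[1,3,20],[0,0,0],0],
  [[0,0,25],[0,0,0],0],
  [[0,0,25],[0,0,0],0],
  [[0,0,22],[0,0,0],0],
  [[0,0,20],[0,0,0],0],
  [[0,0,12],[0,0,0],0],
  [[0,0,0],[0,0,0],0],
  [[0,0,0],[0,0,0],0],
])

```text
time: 20.88
position: [0.6058, 0.0693, 0.1134]
tool_rot: [-2.221, -2.222, -0.0]
ft_force: [-0.0, 0.6, 0.0]
grip_width: 1.002
```

Run:
```python
from h import *
im,d=optics.get_image('side'); cv2.imwrite("pics/k_side.png",cv2.resize(im[60:300,200:460],None,fx=2.5,fy=2.5))
s=ctrl.get_state();print(s['position'],s['ft_force'],s['time'])
```

```text
[0.60662135 0.06928421 0.114313  ] [0.20985566 0.44281582 0.16724654] 20.9333
```

View pics/k_side.png

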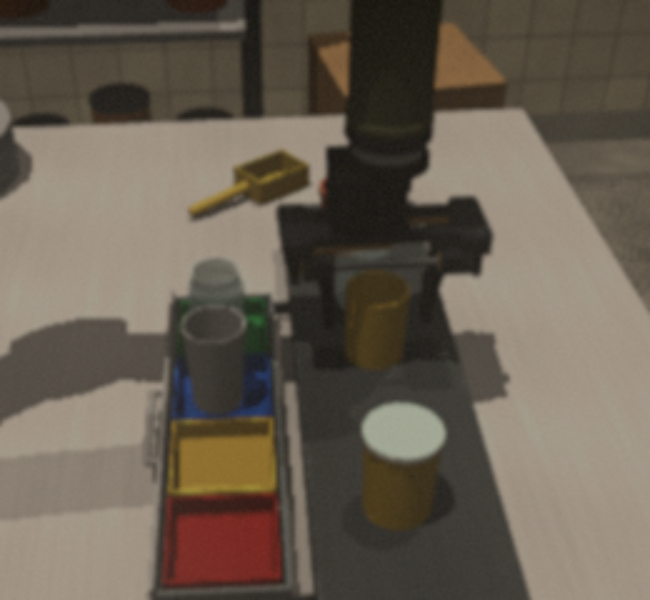

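Emit:
arm_command([
  [[0,0,2],[0,0,0],0.2],
  [[0,0,0],[0,0,0],0.3],
  [[0,0,0],[0,0,0],0.5],
  [[0,0,0],[0,0,0],0.8],
  [[0,0,0],[0,0,0],1],
  [[0,0,0],[0,0,0],1],
  [[0,0,0],[0,0,0],1],
  [[0,0,0],[0,0,0],1],
], force=10)

```text
time: 21.6
position: [0.6062, 0.0692, 0.1114]
tool_rot: [-2.221, -2.222, -0.0]
ft_force: [-0.7, 0.2, 3.1]
grip_width: 0.713
```

Emit:
arm_command([
  [[0,0,0],[0,0,0],1],
  [[0,0,-5],[0,0,0],1],
  [[0,0,-10],[0,0,0],1],
  [[0,0,-20],[0,0,0],1],
  [[0,0,-25],[0,0,0],1],
  [[0,0,-25],[0,0,0],1],
  [[0,0,-20],[0,0,0],1],
  [[0,0,-15],[0,0,0],1],
])

```text
time: 22.27
position: [0.607, 0.0689, 0.2341]
tool_rot: [2.22, 2.22, 0.004]
ft_force: [0.6, -0.8, -1.3]
grip_width: 0.708
```

Run:
```python
from h import *
im,d=optics.get_image('side'); cv2.imwrite("pics/l_side.png",cv2.resize(im[60:300,200:460],None,fx=2.5,fy=2.5))
s=ctrl.get_state();print(s['position'],s['ft_force'],s['time'],s['grip_width'])
```

```text
[0.60834276 0.06904329 0.23675366] [ 1.25892922 -0.51699208  1.89933217] 22.3167 0.7134648618035184
```

View pics/l_side.png

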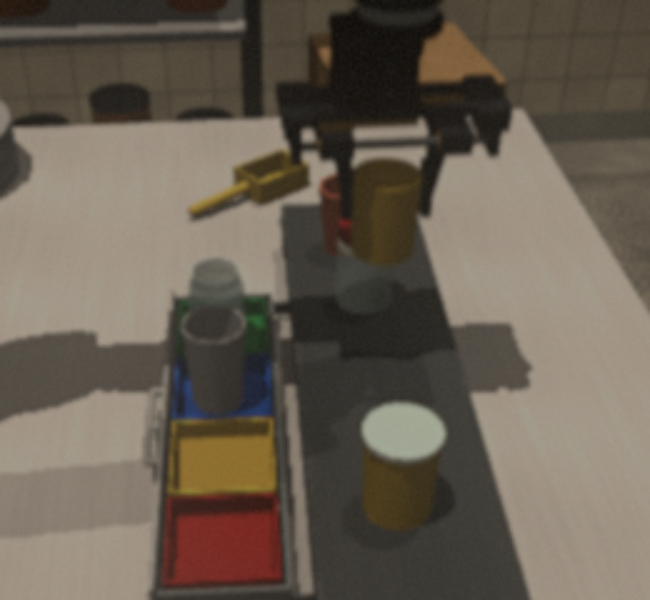

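Emit:
arm_command([
  [[-8,-12,0],[0,0,0],1],
  [[-13,-20,0],[0,0,0],1],
  [[-17,-25,0],[0,0,0],1],
  [[-19,-28,0],[0,0,0],1],
  [[-19,-28,0],[0,0,0],1],
  [[-16,-24,0],[0,0,0],1],
  [[-11,-16,0],[0,0,0],1],
  [[-6,-8,0],[0,0,0],1],
])

```text
time: 22.98
position: [0.4432, -0.0416, 0.2309]
tool_rot: [-2.222, -2.219, -0.002]
ft_force: [0.0, -0.8, -0.6]
grip_width: 0.715
```

Emit:
arm_command([
  [[0,0,0],[0,0,0],1],
  [[0,0,0],[0,0,0],1],
  [[0,0,0],[0,0,0],1],
  [[0,0,0],[0,0,0],1],
])

```text
time: 23.32
position: [0.4461, -0.0391, 0.231]
tool_rot: [2.219, 2.223, -0.001]
ft_force: [-0.8, 0.7, -1.5]
grip_width: 0.71
```

Run:
```python
from h import *
s=ctrl.get_state();print(s['position'],s['ft_force'],s['time'],s['grip_width'],s['joint_positions'].round(2))
```

```text
[ 0.44606545 -0.03910806  0.23102537] [-0.76589436  0.68668405 -1.53652775] 23.3167 0.7104953939052736 [-0.72 -0.17  0.68  1.95  0.11  1.33 -0.07]
```

Emit:
arm_command([
  [[0,0,15],[0,0,0],1],
  [[0,0,25],[0,0,0],1],
  [[0,0,27],[0,0,0],1],
  [[0,0,27],[0,0,0],1],
  [[0,0,25],[0,0,0],1],
  [[0,0,20],[0,0,0],1],
  [[0,0,12],[0,0,0],1],
  [[0,0,3],[0,0,0],1],
])

```text
time: 23.98
position: [0.4439, -0.0398, 0.0746]
tool_rot: [-2.219, -2.222, 0.008]
ft_force: [-0.7, 1.0, -0.1]
grip_width: 0.713
```

Emit:
arm_command([
  [[0,0,2],[0,0,0],1],
  [[0,0,0],[0,0,0],1],
  [[0,0,0],[0,0,0],1],
])

```text
time: 24.23
position: [0.4462, -0.0398, 0.0759]
tool_rot: [2.22, 2.222, 0.002]
ft_force: [1.0, -0.3, -0.8]
grip_width: 0.71
```

Run:
```python
from h import *
im,d=optics.get_image('side'); cv2.imwrite("pics/m_side.png",cv2.resize(im[60:300,200:460],None,fx=2.5,fy=2.5))
s=ctrl.get_state();print(s['position'],s['ft_force'],s['time'])
```

```text
[ 0.44619943 -0.03976259  0.07595711] [-0.16289898 -0.17776351 -0.47333082] 24.2833
```

View pics/m_side.png

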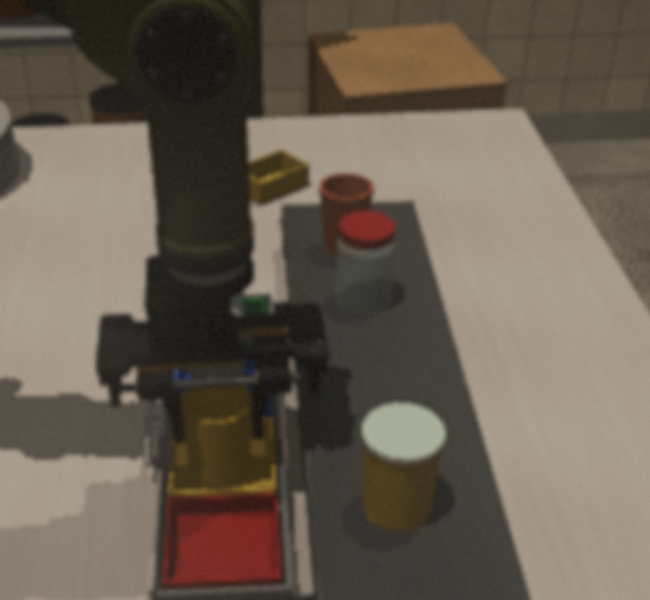

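The tub is over the yellow liner (215,445), about 9 mm up.

Emit:
arm_command([
  [[0,0,2],[0,0,0],1],
  [[0,0,2],[0,0,0],1],
  [[0,0,2],[0,0,0],1],
  [[0,0,1],[0,0,0],1],
  [[0,0,0],[0,0,0],1],
])

```text
time: 24.7
position: [0.445, -0.0399, 0.0678]
tool_rot: [-2.221, -2.222, 0.0]
ft_force: [0.1, 0.2, -0.4]
grip_width: 0.713
```

Emit:
arm_command([
  [[0,0,1],[0,0,0],1],
  [[0,0,0],[0,0,0],1],
])

```text
time: 24.87
position: [0.4451, -0.0399, 0.0669]
tool_rot: [-2.221, -2.222, 0.0]
ft_force: [-0.6, 0.2, -1.2]
grip_width: 0.709
```

Emit:
arm_command([
  [[0,0,1],[0,0,0],1],
  [[0,0,0],[0,0,0],1],
])

```text
time: 25.03
position: [0.4453, -0.0399, 0.0663]
tool_rot: [-2.221, -2.222, -0.0]
ft_force: [-1.3, -0.4, 3.2]
grip_width: 0.706
```

Emit:
arm_command([
  [[0,0,0],[0,0,0],0.27],
  [[0,0,0],[0,0,0],0.22],
  [[0,0,0],[0,0,0],0.13],
  [[0,0,0],[0,0,0],0.13],
  [[0,0,0],[0,0,0],0.13],
])

```text
time: 25.45
position: [0.4453, -0.0399, 0.066]
tool_rot: [2.221, 2.222, 0.0]
ft_force: [-0.3, -0.4, -0.2]
grip_width: 0.855
```

Emit:
arm_command([
  [[0,0,-5],[0,0,0],0.13],
  [[0,0,-15],[0,0,0],0.13],
  [[0,0,-25],[0,0,0],0.13],
  [[0,0,-30],[0,0,0],0.1],
  [[0,0,-30],[0,0,0],0],
  [[0,0,-30],[0,0,0],0],
  [[0,0,-25],[0,0,0],0],
  [[0,0,-12],[0,0,0],0],
])

```text
time: 26.12
position: [0.4467, -0.0401, 0.2419]
tool_rot: [2.22, 2.22, 0.008]
ft_force: [0.9, 0.0, 0.2]
grip_width: 0.993
```

Run:
```python
from h import *
im,d=optics.get_image('side'); cv2.imwrite("pics/n_side.png",cv2.resize(im[60:300,200:460],None,fx=2.5,fy=2.5))
s=ctrl.get_state();print(s['position'],s['ft_force'],s['time'],s['grip_width'],s['joint_positions'].round(2))
```

```text
[ 0.44743286 -0.04001354  0.2428776 ] [ 1.47067619 -0.73681789  2.18511254] 26.1667 1.000516997273597 [-0.73 -0.19  0.68  1.94  0.12  1.35 -0.08]
```

View pics/n_side.png

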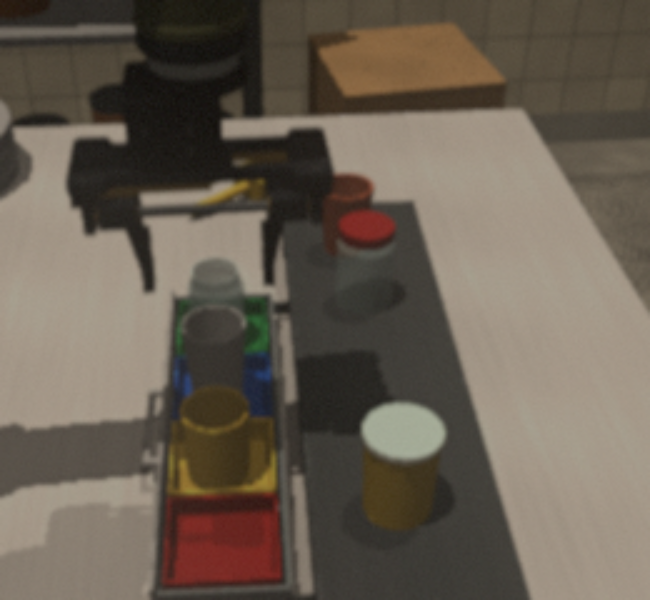

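The tub stands upright in the yellow liner (215,440). Last is the clay cup.

Emit:
arm_command([
  [[14,7,0],[0,0,0],0],
  [[24,12,0],[0,0,0],0],
  [[32,16,0],[0,0,0],0],
  [[35,18,0],[0,0,0],0],
  [[35,18,0],[0,0,0],0],
  [[35,18,0],[0,0,0],0],
  [[35,18,0],[0,0,0],0],
  [[35,18,0],[0,0,0],0],
])

```text
time: 26.83
position: [0.5699, 0.208, 0.2356]
tool_rot: [-2.219, -2.222, 0.004]
ft_force: [0.6, -0.5, 0.5]
grip_width: 1.002
```

Emit:
arm_command([
  [[30,15,0],[0,0,0],0],
  [[20,10,0],[0,0,0],0],
  [[12,6,0],[0,0,0],0],
  [[0,0,0],[0,0,0],0],
  [[0,0,0],[0,0,0],0],
  [[0,0,0],[0,0,0],0],
  [[0,0,0],[0,0,0],0],
])

```text
time: 27.42
position: [0.6009, 0.2655, 0.2377]
tool_rot: [-2.223, -2.22, 0.001]
ft_force: [0.0, 0.3, 0.5]
grip_width: 1.001
```

Run:
```python
from h import *
M={}
for v in('top','side'):
    im,d=optics.get_image(v); cv2.imwrite(f"pics/o_{v}.png",im)
    r=models.silhouettes(v,'claycup_mid'); print(v,[(x['conf'],x['pixels'].sum()) for x in r][:2])
s=ctrl.get_state();print(s['position'],s['time'],s['joint_positions'].round(2),s['tool_rot'])
```

```text
top [(0.66, np.int64(796))]
side [(0.83, np.int64(414))]
[0.60105668 0.26638165 0.23854677] 27.6167 [-0.87  0.36  0.55  1.45 -0.19  1.38 -0.32] [-2.22210086e+00 -2.22050675e+00 -1.28398987e-03]
```

View pics/o_top.png

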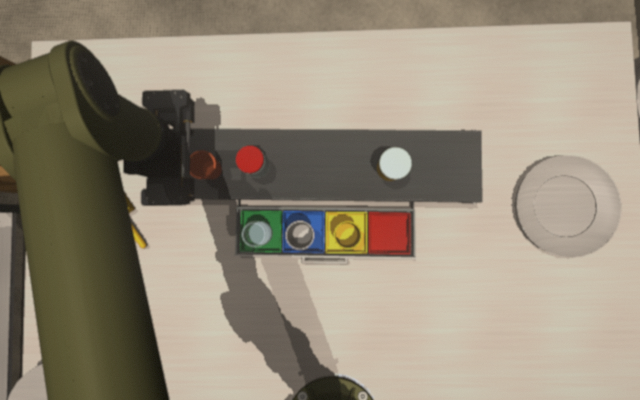

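Three containers are in their liners (258,232), (301,233) and (346,234), and the cup at (205,165) hasn't moved. Descending.

Emit:
arm_command([
  [[1,1,20],[0,0,0],0],
  [[0,0,25],[0,0,0],0],
  [[0,0,25],[0,0,0],0],
  [[0,0,24],[0,0,0],0],
  [[0,0,20],[0,0,0],0],
  [[0,0,12],[0,0,0],0],
  [[0,0,0],[0,0,0],0],
  [[0,0,0],[0,0,0],0],
])

```text
time: 28.28
position: [0.6021, 0.268, 0.1123]
tool_rot: [2.221, 2.222, -0.0]
ft_force: [0.8, -0.8, 0.7]
grip_width: 1.003
```

Run:
```python
from h import *
im,d=optics.get_image('side'); cv2.imwrite("pics/p_side.png",cv2.resize(im[60:300,200:460],None,fx=2.5,fy=2.5))
s=ctrl.get_state();print(s['position'],s['ft_force'],s['time'])
```

```text
[0.60284779 0.26828066 0.11340479] [-0.05225222  0.48149057  0.54503221] 28.3333
```

View pics/p_side.png

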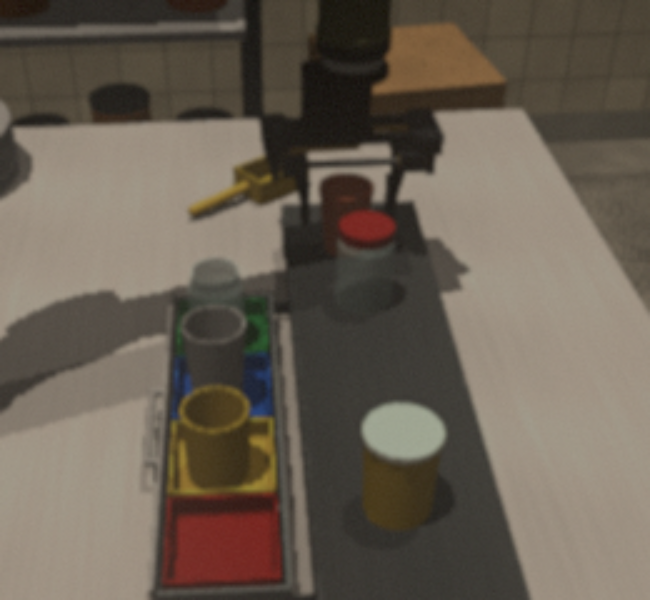

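Emit:
arm_command([
  [[0,0,1],[0,0,0],0.2],
  [[0,0,0],[0,0,0],0.3],
  [[0,0,0],[0,0,0],0.5],
  [[0,0,0],[0,0,0],0.8],
  [[0,0,0],[0,0,0],1],
  [[0,0,0],[0,0,0],1],
  [[0,0,0],[0,0,0],1],
  [[0,0,0],[0,0,0],1],
], force=18)

```text
time: 29.0
position: [0.6021, 0.2684, 0.1115]
tool_rot: [-2.221, -2.222, -0.001]
ft_force: [-1.7, 0.2, 3.6]
grip_width: 0.691
```

Emit:
arm_command([
  [[0,0,0],[0,0,0],1],
  [[0,0,-5],[0,0,0],1],
  [[0,0,-10],[0,0,0],1],
  [[0,0,-20],[0,0,0],1],
  [[0,0,-27],[0,0,0],1],
  [[0,0,-27],[0,0,0],1],
  [[0,0,-23],[0,0,0],1],
  [[0,0,-15],[0,0,0],1],
])

```text
time: 29.67
position: [0.6032, 0.268, 0.2417]
tool_rot: [2.221, 2.22, 0.006]
ft_force: [0.4, 1.2, -0.7]
grip_width: 0.693
```

Run:
```python
from h import *
im,d=optics.get_image('side'); cv2.imwrite("pics/q_side.png",cv2.resize(im[60:300,200:460],None,fx=2.5,fy=2.5))
s=ctrl.get_state();print(s['position'],s['ft_force'],s['time'],s['grip_width'])
```

```text
[0.60430585 0.26851659 0.24427106] [ 0.64752119 -0.2649444   2.558431  ] 29.7167 0.6963971501449719
```

View pics/q_side.png

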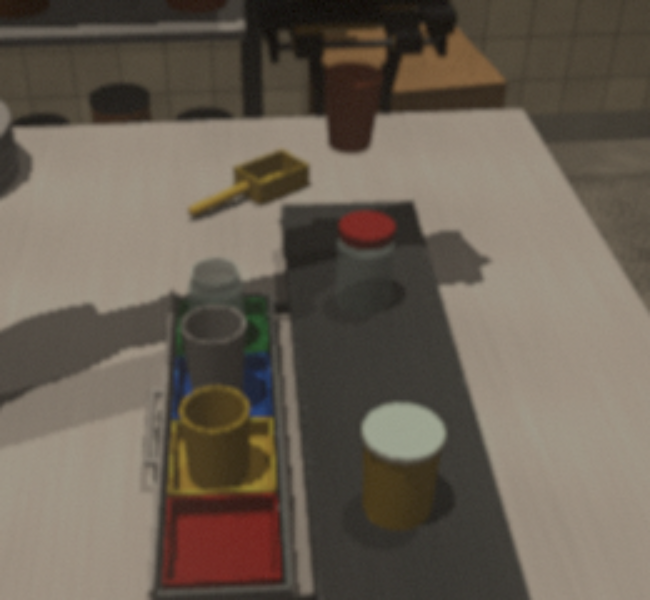

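Emit:
arm_command([
  [[-14,-6,0],[0,0,0],1],
  [[-24,-10,0],[0,0,0],1],
  [[-32,-13,0],[0,0,0],1],
  [[-35,-14,0],[0,0,0],1],
  [[-35,-14,0],[0,0,0],1],
  [[-35,-14,0],[0,0,0],1],
  [[-35,-14,0],[0,0,0],1],
  [[-35,-14,0],[0,0,0],1],
])

```text
time: 30.38
position: [0.502, 0.0213, 0.2375]
tool_rot: [-2.221, -2.222, 0.0]
ft_force: [0.7, 0.3, -1.5]
grip_width: 0.692
```

Emit:
arm_command([
  [[-35,-14,0],[0,0,0],1],
  [[-35,-14,0],[0,0,0],1],
  [[-35,-14,0],[0,0,0],1],
  [[-30,-12,0],[0,0,0],1],
  [[-20,-7,0],[0,0,0],1],
  [[-11,-3,0],[0,0,0],1],
  [[0,0,0],[0,0,0],1],
  [[0,0,0],[0,0,0],1],
])

```text
time: 31.05
position: [0.4395, -0.1421, 0.238]
tool_rot: [-2.221, -2.221, -0.002]
ft_force: [0.7, 0.8, -0.5]
grip_width: 0.692
```

Emit:
arm_command([
  [[0,0,0],[0,0,0],1],
  [[0,0,0],[0,0,0],1],
  [[0,0,0],[0,0,0],1],
])

```text
time: 31.3
position: [0.4397, -0.1415, 0.2379]
tool_rot: [2.218, 2.225, -0.001]
ft_force: [-0.3, 0.6, -1.1]
grip_width: 0.696
```

Run:
```python
from h import *
im,d=optics.get_image('side'); cv2.imwrite("pics/r_side.png",cv2.resize(im[60:300,200:460],None,fx=2.5,fy=2.5))
s=ctrl.get_state();print(s['position'],s['ft_force'],s['time'],s['grip_width'],s['joint_positions'].round(2),s['tool_rot'])
```

```text
[ 0.43963603 -0.14177972  0.2379112 ] [ 0.90359696  0.05004157 -1.33886202] 31.35 0.6909722322872034 [-0.63 -0.16  0.81  1.92  0.12  1.34  0.15] [ 2.21847791e+00  2.22435381e+00 -1.01037790e-03]
```

View pics/r_side.png

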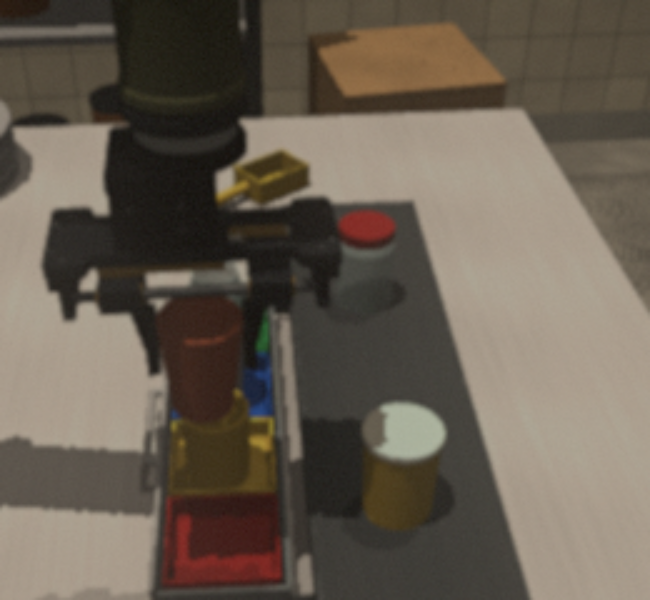

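Emit:
arm_command([
  [[0,0,15],[0,0,0],1],
  [[0,0,25],[0,0,0],1],
  [[0,0,27],[0,0,0],1],
  [[0,0,27],[0,0,0],1],
  [[0,0,25],[0,0,0],1],
  [[0,0,22],[0,0,0],1],
  [[0,0,12],[0,0,0],1],
  [[0,0,5],[0,0,0],1],
])

```text
time: 32.02
position: [0.4379, -0.1422, 0.078]
tool_rot: [-2.218, -2.221, 0.005]
ft_force: [-0.3, -0.3, -1.0]
grip_width: 0.689
```

Emit:
arm_command([
  [[0,0,2],[0,0,0],1],
  [[0,0,0],[0,0,0],1],
  [[0,0,0],[0,0,0],1],
])

```text
time: 32.27
position: [0.4401, -0.1429, 0.0789]
tool_rot: [2.22, 2.222, 0.002]
ft_force: [-0.4, -0.3, -1.4]
grip_width: 0.697
```

Run:
```python
from h import *
im,d=optics.get_image('side'); cv2.imwrite("pics/s_side.png",cv2.resize(im[60:300,200:460],None,fx=2.5,fy=2.5))
s=ctrl.get_state();print(s['position'],s['ft_force'],s['time'])
```

```text
[ 0.44021984 -0.14296211  0.07903155] [ 0.27459137 -0.59101489 -1.03577365] 32.3167
```

View pics/s_side.png

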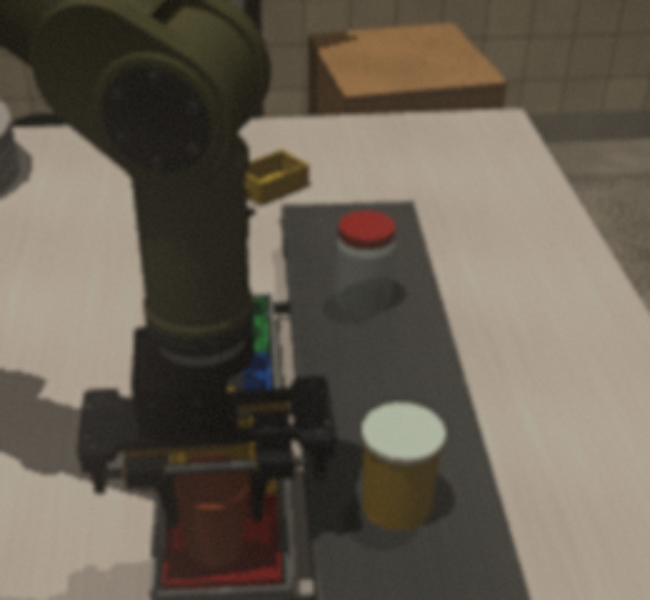

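The cup is over the red liner (215,525), about 12 mm up. Lowering slowly.

Emit:
arm_command([
  [[0,0,3],[0,0,0],1],
  [[0,0,2],[0,0,0],1],
  [[0,0,2],[0,0,0],1],
  [[0,0,2],[0,0,0],1],
  [[0,0,1],[0,0,0],1],
  [[0,0,0],[0,0,0],1],
])

```text
time: 32.82
position: [0.439, -0.1429, 0.0678]
tool_rot: [-2.221, -2.222, 0.001]
ft_force: [0.4, -0.2, -1.8]
grip_width: 0.691
```

Emit:
arm_command([
  [[0,0,1],[0,0,0],1],
  [[0,0,0],[0,0,0],1],
])

```text
time: 32.98
position: [0.4392, -0.1429, 0.0669]
tool_rot: [-2.221, -2.222, 0.0]
ft_force: [-0.1, -0.1, -1.4]
grip_width: 0.693
```

Emit:
arm_command([
  [[0,0,1],[0,0,0],1],
  [[0,0,0],[0,0,0],1],
])

```text
time: 33.15
position: [0.4394, -0.143, 0.0664]
tool_rot: [-2.221, -2.222, -0.0]
ft_force: [-0.8, 1.3, 2.8]
grip_width: 0.694
```

Emit:
arm_command([
  [[0,0,0],[0,0,0],0.28],
  [[0,0,0],[0,0,0],0.24],
  [[0,0,0],[0,0,0],0.13],
  [[0,0,0],[0,0,0],0.13],
  [[0,0,0],[0,0,0],0.13],
])

```text
time: 33.57
position: [0.4393, -0.1429, 0.066]
tool_rot: [2.221, 2.222, 0.0]
ft_force: [-0.6, 0.3, -0.4]
grip_width: 0.846
```

Emit:
arm_command([
  [[0,0,-5],[0,0,0],0.13],
  [[0,0,-15],[0,0,0],0.13],
  [[0,0,-25],[0,0,0],0.13],
  [[0,0,-30],[0,0,0],0.1],
  [[0,0,-30],[0,0,0],0],
  [[0,0,-30],[0,0,0],0],
  [[0,0,-25],[0,0,0],0],
  [[0,0,-12],[0,0,0],0],
])

```text
time: 34.23
position: [0.4407, -0.1435, 0.2419]
tool_rot: [2.219, 2.219, 0.007]
ft_force: [0.2, -1.0, -0.5]
grip_width: 0.993
```

Emit:
arm_command([
  [[-20,7,0],[0,0,0],0],
  [[-30,7,0],[0,0,0],0],
  [[-35,7,0],[0,0,0],0],
  [[-35,7,0],[0,0,0],0],
  [[-35,7,0],[0,0,0],0],
  [[-35,7,0],[0,0,0],0],
  [[-25,7,0],[0,0,0],0],
  [[-15,0,0],[0,0,0],0],
])

```text
time: 34.9
position: [0.4886, -0.3759, 0.2377]
tool_rot: [2.222, 2.219, -0.005]
ft_force: [0.2, -0.1, -0.1]
grip_width: 0.999
```

Emit:
arm_command([
  [[0,0,0],[0,0,0],0],
  [[0,0,0],[0,0,0],0],
  [[0,0,0],[0,0,0],0],
  [[0,0,0],[0,0,0],0],
])

```text
time: 35.23
position: [0.489, -0.3712, 0.2382]
tool_rot: [-2.218, -2.224, -0.003]
ft_force: [0.5, 0.4, 0.5]
grip_width: 1.005
```

Run:
```python
from h import *
for v in('top','side'):
    im,d=optics.get_image(v); cv2.imwrite(f"pics/z_{v}.png",cv2.resize(im[60:300,200:480],None,fx=2.5,fy=2.5))
    for t in("jar_mid","tumbler_mid","tub_mid","claycup_mid","lidded_jar_mid","lidded_tub_mid"):
        for r in models.search_frame(v,t)[:1]: print(v,t,round(r['conf'],2),toworld(v,r['location']).round(3))
s=ctrl.get_state();print(s['position'],s['ft_force'],s['time'])
```

```text
top jar_mid 0.55 [0.45  0.167 0.05 ]
top tumbler_mid 0.55 [0.446 0.072 0.036]
top tub_mid 0.94 [ 0.441 -0.044  0.021]
top claycup_mid 0.8 [ 0.437 -0.152  0.05 ]
top lidded_jar_mid 0.57 [0.602 0.152 0.15 ]
top lidded_tub_mid 0.66 [ 0.588 -0.138  0.147]
side jar_mid 0.73 [0.432 0.151 0.09 ]
side tub_mid 0.49 [ 0.418 -0.051  0.089]
side claycup_mid 0.5 [ 0.446 -0.168  0.049]
side lidded_jar_mid 0.62 [0.629 0.148 0.118]
side lidded_tub_mid 0.87 [ 0.583 -0.132  0.143]
[ 0.48831165 -0.37295213  0.23802074] [0.38754702 0.78164854 0.86874669] 35.9333
```

View pics/z_top.png

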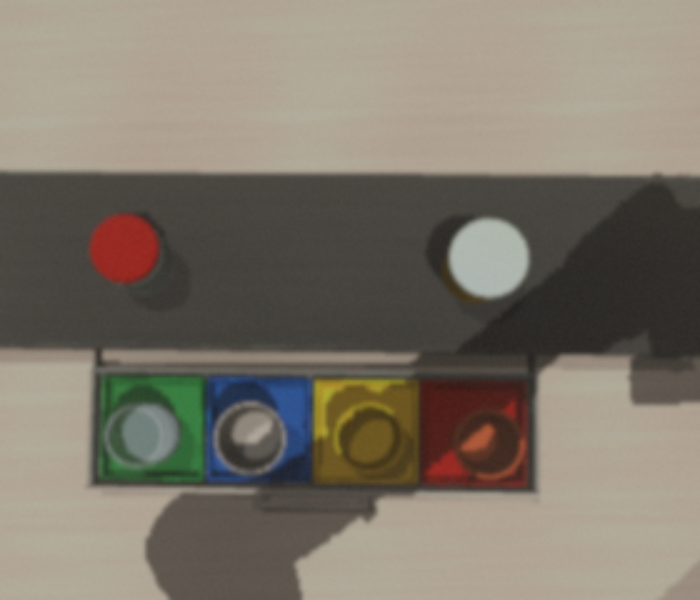

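View pics/z_side.png

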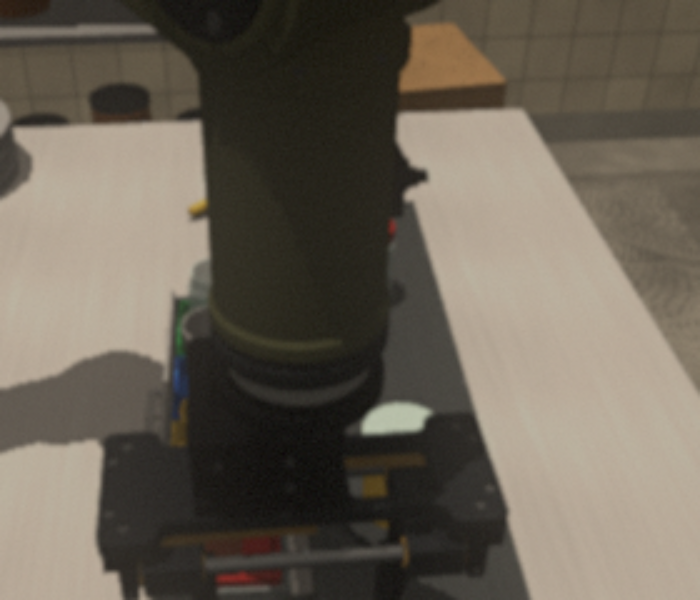

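The top view shows all four containers upright in their own liners, at (143,435), (250,437), (367,438) and (488,442) in the crop. The lidded jar and lidded tub are where they started, and the arm is clear. Handing in.

```bash
python3 -c "
from bench import ctrl
print(ctrl.close_job())"
```

```text
the job is handed in; nothing more can be done
None
```

All four containers are in the tilt-out bin, and I handed the job in at about 36 s of the 120 s allowed. I moved them in the order given: glass jar to green, steel tumbler to blue, yellow tub to yellow, clay cup to red. Each was lowered in 1 mm steps until the wrist sensor felt light contact (at most about 7 N), then released.

**Last checks:** The final top view shows the four containers upright in their own liners. In that view the lidded jar and lidded tub are within a few mm of their starting positions. The gripper was clear of everything.

**Weaker or disagreeing checks:**
- **Side view:** in the last side picture the arm covered much of the bin. The network did not report the tumbler, and its positions for the jar, tub, cup and lidded jar were rough, up to about 27 mm off the top view. The last check therefore rests on the top view.
- **Earlier side views:** pictures taken after each release showed the jar, tumbler and tub upright. There was no clear side view of the clay cup after its release.

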